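# Open the code-locked shackle over the reserve bottle

## Robot

A 6-joint arm with a two-finger parallel gripper is mounted at the origin on the work surface. World frame = base frame: x ahead of the robot, y to its left, z up, the work surface at z = 0. Lengths are in m, angles in rad, forces in N, time in s.
With the tool pointing down it reaches from about 0.375 to 0.9 m from the base axis. Payload 3.1 kg.
Tool frame: the origin (TCP) lies at the very end of the fingers, on their centre line; the grasp point (between the pads) lies 19 mm behind it (grip_depth is the distance from the TCP to the grasp point, in m); z points along the fingers, y is the line along which they close (so a half turn about z gives the same grasp; the last joint's range is limited). The gripper opens to 85 mm and grips with 20 to 120 N. Pads are 22 mm wide; open, the fingers measure 114 mm over their backs; the gripper's body (76 mm by 85 mm) begins 54 mm behind the grasp point. The pads swing forward as they close: fully open they stand 13 mm farther back than shut.
Start: joints at [-1.494, 0.527, 1.433, -0, 1.181, -0.178], TCP at [0.158, -0.605, 0.231] pointing down, gripper open.
Joint ranges: [-3.08, 3.08], [-0.75, 2.2], [0.22, 2.44], [-1.43, 4.57], [0, 2.65], [-2.85, 2.85]. Speed limits (rad/s): [2.79, 2.79, 3.14, 3.14, 3.14, 3.14].

## Interface

Orientations are given as a unit quaternion [x, y, z, w].
In Python, from station import * gives the robot as it stands.
- The arm moves only by the tool apply_moves, never from a script. Its argument "plan" is a list of rows, each a list of 7 numbers: the shift along the tool's x, y, z in m, then the turn, a rotation vector about the tool's x, y, z in rad, then the gripper command: -1 is fully open, 1 is shut, values between are in proportion. In form: [[dx, dy, dz, wx, wy, wz, jaw], ...]. A call has 1 to 8 rows; each row shifts and turns the commanded pose from where the row before left it, along the tool's axes as they then stand; what a row does not reach is not made up. A row lasts 1/8 s, in which the tool goes at most 62.5 mm and 10.7 degrees, less where a joint would pass 70% of its speed; a pose out of reach is approached as far as the arm can. A call is refused whole if a number of a shift passes 0.0625 or a number of a turn 0.188, either way. A call with a gripper value outside its range is refused whole. The fingers move at their own pace and stop on an object; "force" is the grip in N (left out, the last holds). Time passes only in rows, so rows that do not move let the fingers close. It gives the time, the measured TCP pose, the force, the opening and the grip force at its end, in the units of the state.
- sense(): the state, without advancing time (a new reading comes with each control period).
- snapshot(name): name is "side" or "top"; returns the picture (400x640x3 uint8, red, green, blue); there is no depth.
- calibration(name): a dict with "camera_matrix" (3x3 intrinsics, pixels), "k1" (the pictures are not rectified: a ray, as slopes to the right and down, at radius r is drawn at 1 + k1 r^2 times it, then the intrinsics apply), "R" (3x3) and "t" (3): a world point X has camera coordinates R X + t. Camera axes: x right, y down, z forward; pixel columns grow to the right and rows downward; lengths in m; the calibration is good to about 2 mm. A picture is of the moment at which its call begins. calibration takes no time and is no camera call.
- sign_off(): hands the job in; it is judged then, once.
The state is a dict: "t": time; "q": joint angles; "qd": joint speeds; "tau": joint torques, N m; "tcp_pos": TCP position; "tool_rot": TCP orientation; "force": force on the tool from outside, world axes, zero at the start; "ft_torque": the same for the moment, N m; "finger_gap": opening from 0.0 (shut) to 1.0 (fully open); "gripper_force": force on a finger pad.
Only numpy, scipy, OpenCV 4.12 (cv2) and the standard library are available. Lean on these libraries where they do the work, as an engineer would, in place of code of your own. Each camera call takes 0.05 s, during which the arm holds its last target. There are 200 camera calls.

## Task

Unlock the reserve bottle's stand: first turn the left (red) dial so that 5 stands squarely at its red mark; then find by feel where the right (yellow) dial, which has slipped on its spindle and now opens somewhere between 4 and 6, can be pushed fully in, and push it in. Then swing the steel shackle up until it stands upright by itself, and let go. Leave the bottles, the glass and the tin where they are.

Things in the scene. Friction and masses are not known exactly. Their poses are not given: they have to be found in the camera images.
- stand: Fixed bottle stand: wooden case 480 x 310 x 78 mm, grey lock box on its robot end. Origin on the table below the middle of the lock's sloping panel; x runs from lock to bottle (away from the robot), y left, z up. Panel 100 x 290 mm, mid height 130 mm, its outward normal leans 25 degrees from vertical towards -x. The box's flat top behind it is 155 mm high, to x = 75 mm.
- left_grip (a point): Middle of the left dial's red grip bar (y = +80 mm of the stand). The dial is a black disc 76 mm across with white numbers 1 to 8, turning about the panel's normal; the bar is 44 mm long, 14 mm wide, 26 mm high along the normal; its middle is 15 mm above the disc's face.
- right_grip (a point): The same for the right dial (yellow grip, at y = -80 mm of the stand); it stands 12 mm further out of the panel than the left one, until pushed in.
- left_dial (a joint): Dial angle, rad, growing counter-clockwise seen facing the panel. 0: number 1 at the red mark (up the slope from the dial); each next number 0.785 more (5 is 3.142); stops at -0.15 and 5.65. The bar points up the slope at 0 and turns with the dial. Stays where left (friction 0.08 N m). At 5, within 0.2 rad, it frees the shackle's left foot.
- right_dial (a joint): Angle of the right dial, counted in the same way; it starts above 4.3 (past 6). Somewhere from 4 (2.356) to 6 (3.927), different each time, is the one place, about 0.2 rad to either side, where it can be pushed in; elsewhere pushing meets a hard stop within about 3 mm. Once in, it cannot turn beyond the slot's play.
- right_push (a joint): How far the right dial is pushed in along the panel's normal, m: 0 out, 0.012 fully in. It takes about 5 N where the slot is, and stays in. Beyond 9 mm it frees the shackle's right foot.
- shackle_handle (a point): Middle of the shackle's crossbar: a level bar along the stand's y with a black sleeve 16 mm across, 70 mm long. The shackle is 12 mm steel rod, 160 mm wide; its two feet go down into the lock box. Locked, the bar is 190 mm above the table, 105 mm beyond the panel's middle, with the bottle's neck 50 mm below it.
- shackle_hinge (a point): Middle of the shackle's hinge axis (along the stand's y, 190 mm high), 110 mm beyond the crossbar.
- shackle (a joint): Opening angle of the shackle, rad: 0 down and locked, 1.571 upright, stop at 1.75. The crossbar rises and swings away from the robot about the hinge. Stiff hinge: it takes 5 to 8 N at the crossbar and stays where it is left.
- reserve_bottle: Dark wine bottle, 74 mm across, 298 mm long, lying loose in the stand's chocks with its neck towards the robot. Origin on its axis, 120 mm from its foot.
- upright_mid (a point): Middle of a wine bottle standing beside the stand, 74 mm across, 298 mm tall.
- glass_mid (a point): Middle of a stemmed tasting glass, 72 mm across, 175 mm tall.
- tin_mid (a point): Middle of a steel tin of corks, 84 mm across, 95 mm tall with the corks.

How it is judged:
On the way, in this order (a step that is already met when the one before it is completed fails the run):
1. left dial at 5 (value of joint left_dial between 2.942 and 3.342 rad), for 0.2 s.
2. right dial pushed in (value of joint right_push above 0.009 m), for 0.2 s.
3. shackle swung up (value of joint shackle above 1.2 rad), for 0.2 s.
At the end, for the whole second after the job is handed in: The left dial stands at 5 within 0.2 rad, the right dial is pushed in by more than 9 mm, the shackle stands more than 1.2 rad (69 degrees) open and at rest (all of step 1 and value of joint right_push above 0.009 m and value of joint shackle above 1.2 rad and velocity of joint shackle between -0.05 and 0.05 rad/s); the robot touches nothing.
It fails at once if the bottle in the stand shifted by more than 25 mm (distance of reserve_bottle from where it was at the start of the episode above 0.025 m).
It fails at once if the upright bottle moved by more than 25 mm or knocked over (distance of upright_mid from where it was at the start of the episode above 0.025 m).
It fails at once if the glass moved by more than 25 mm or knocked over (distance of glass_mid from where it was at the start of the episode above 0.025 m).
It fails at once if the tin moved by more than 25 mm or knocked over (distance of tin_mid from where it was at the start of the episode above 0.025 m).
It also fails if it takes over 61 s, if anything falls off the work surface, if the arm or the gripper's body presses on something with over 40 N, if the wrist force passes 120 N, or if a joint passes its speed limit or range.

## Working session

There is one attempt and no reset: what is moved stays moved. The work goes in short steps, Python scripts to look and compute and a tool call to move; the robot and the scene stay as the last step left them, time stands still between calls to the robot, and variables do not carry over. Pictures are saved under pics/ and viewed, at most 11 in all, crops included, and the job is handed in when it is done.

Besides the shell and the picture viewer there is one more tool, called by a JSON object that holds its "method" and its "body". apply_moves: Moves the arm, as the interface text tells. Its arguments: {"type":"object","properties":{"plan":{"type":"array"},"force":{"type":"number"}},"required":["plan"]}

```bash
ls; mkdir -p pics
python3 - <<'E'
from station import *
import cv2
for n in ("side","top"):
    im=snapshot(n); cv2.imwrite(f"pics/{n}0.png",cv2.cvtColor(im,cv2.COLOR_RGB2BGR))
    c=calibration(n); print(n,c)
s=sense(); print(s)
E
```

```text
pics
side {'camera_matrix': array([[451.56620543,   0.        , 316.83752325],
       [  0.        , 451.56620543, 208.15729178],
       [  0.        ,   0.        ,   1.        ]]), 'k1': -0.032322949778483163, 'R': array([[-0.99394131, -0.10838936, -0.01823221],
       [-0.05152662,  0.60602537, -0.79377469],
       [ 0.09708591, -0.78802602, -0.60793858]]), 't': array([0.63020742, 0.11469842, 1.08382002])}
top {'camera_matrix': array([[460.66754142,   0.        , 323.07679174],
       [  0.        , 460.66754142, 198.21358094],
       [  0.        ,   0.        ,   1.        ]]), 'k1': 0.009876852466435054, 'R': array([[ 0.00443482, -0.99994248,  0.00976581],
       [-0.99705561, -0.00516922, -0.07650745],
       [ 0.07655353, -0.00939776, -0.99702118]]), 't': array([0.02478403, 0.6321153 , 1.18771186])}
{'t': 0.1, 'q': array([-1.49451060e+00,  5.28343043e-01,  1.43378655e+00, -2.93376841e-06,
        1.18139649e+00, -1.78449023e-01]), 'qd': array([-1.58468020e-03, -6.84009480e-04, -3.17396804e-03,  9.07640663e-05,
       -7.06627174e-04,  6.56157649e-04]), 'tau': array([-3.41457999e-04, -4.43305492e+01, -1.78586429e+01, -1.67002013e-04,
        3.88951303e-03, -5.04758209e-07]), 'tcp_pos': array([ 0.15750139, -0.60416042,  0.23044607]), 'tool_rot': array([ 9.91899201e-01,  1.27023779e-01,  4.80050549e-05, -9.65521164e-04]), 'force': array([-0.53167887,  0.31305014,  0.27163989]), 'ft_torque': array([-0.01766839, -0.03710495,  0.02113272]), 'gripper_force': 0.0, 'finger_gap': 1.0005184456075307}
```

View pics/top0.png

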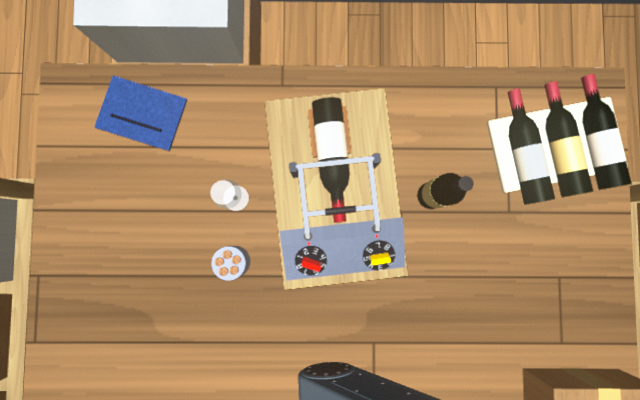

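View pics/side0.png

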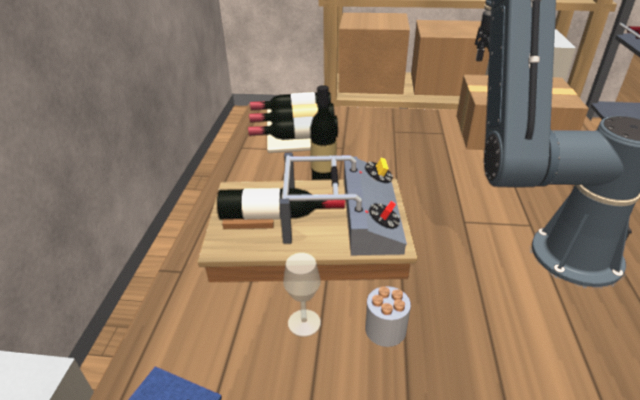

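Run:
```python
import cv2
a=cv2.imread("pics/top0.png")[145:295,265:415]; cv2.imwrite("pics/tc.png",cv2.resize(a,None,fx=4,fy=4,interpolation=cv2.INTER_CUBIC))
a=cv2.imread("pics/side0.png")[140:260,270:430]; cv2.imwrite("pics/sc.png",cv2.resize(a,None,fx=5,fy=5,interpolation=cv2.INTER_CUBIC))
```

```text
(no output)
```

View pics/tc.png

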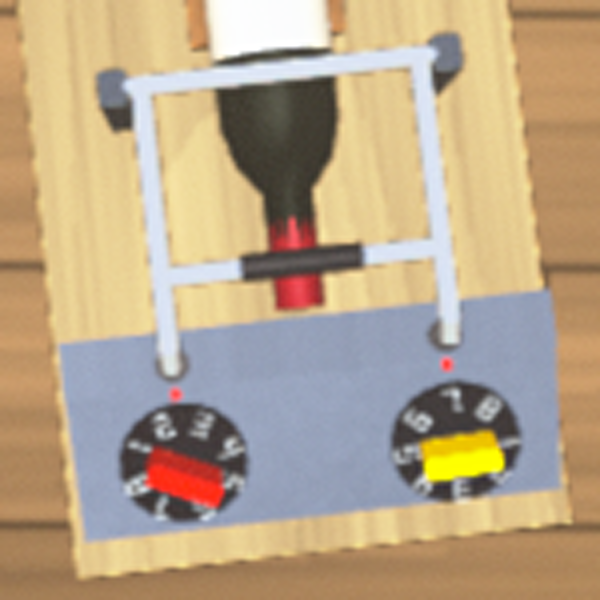

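View pics/sc.png

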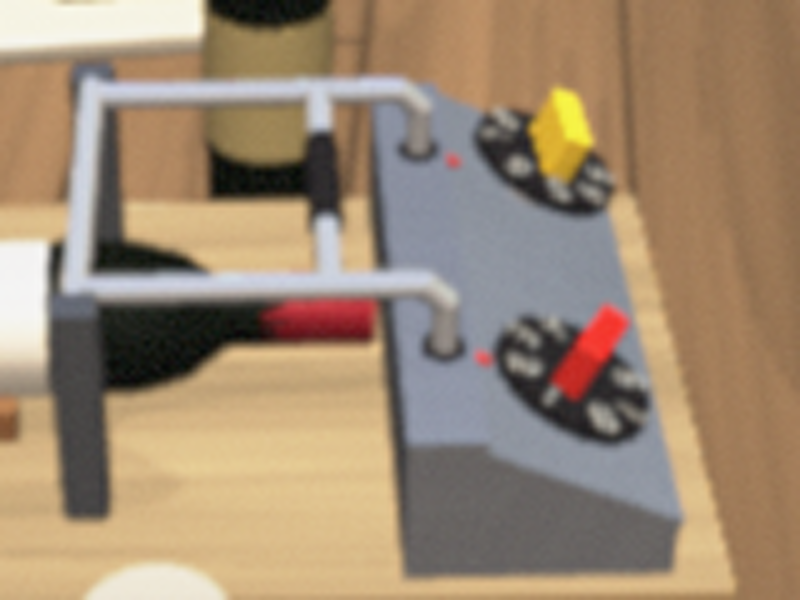

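```bash
cat > h.py <<'E'
import numpy as np, cv2
from scipy.optimize import least_squares
from scipy.spatial.transform import Rotation as Ro
from station import *
def proj(n,X):
    c=calibration(n); K=c["camera_matrix"]
    p=np.atleast_2d(X)@c["R"].T+c["t"]; s=p[:,:2]/p[:,2:]
    s=s*(1+c["k1"]*(s**2).sum(1,keepdims=True)); return s*K[0,0]+K[:2,2]
A=np.radians(25); U=np.array([np.cos(A),0,np.sin(A)]); N=np.array([-np.sin(A),0,np.cos(A)])
def world(p,X): return Ro.from_euler('z',p[2]).apply(X)+[p[0],p[1],0]
def dial(y,th,h):  # stand-frame point at height h above panel, bar dir
    return np.array([0,y,.130])+h*N, np.cos(th)*U+np.sin(th)*np.array([0,1,0])
def goto(pos,R):   # rotation (tool axes) then shift in final tool axes
    s=sense(); R0=Ro.from_quat(s["tool_rot"])
    print("rot",np.round((R0.inv()*R).as_rotvec(),4),"shift",np.round(R.inv().apply(pos-s["tcp_pos"]),4),"q",np.round(s["q"],2),"F",np.round(s["force"],1),"gap",round(s["finger_gap"]*85,1),"t",round(s["t"],2))
def dialR(p,th):   # tool orientation for a bar at th: x along bar, z into panel
    b=dial(0,th,0)[1]; M=np.array([b,np.cross(-N,b),-N]).T
    return Ro.from_euler('z',p[2])*Ro.from_matrix(M)
E
cat > fit.py <<'E'
from h import *
pts=[("top",(.105,.035,.19),(325.75,211.25)),("top",(.105,-.035,.19),(355.5,209.25)),
("top",(.075,.145,.155),(280.5,231)),("top",(.075,-.145,.155),(402.25,217.5)),
("top",(-.0453,.145,.109),(285.75,280.25)),("top",(-.0453,-.145,.109),(405,267)),
("side",(.105,-.035,.19),(334,166)),("side",(.105,.035,.19),(335,183)),
("side",(.075,.145,.155),(351.4,228.6)),("side",(-.0453,.145,.109),(406.4,243.6))]
def res(p): return np.concatenate([proj(n,world(p,X))[0]-uv for n,X,uv in pts])
r=least_squares(res,[.5,0,0],loss='soft_l1'); print(r.x,np.round(res(r.x).reshape(-1,2),1))
p=r.x; np.save("p.npy",p)
# predicted dial pixels in crop coordinates for a range of heights
o=np.array([265,145])
for y,th in((.08,1.2),(-.08,4.7)):
  for h in (.01,.04,.05):
    c,b=dial(y,th,h); print(y,h,np.round((proj("top",world(p,np.array([c,c+.022*b,c-.022*b,c+.038*U])))-o)*4))
    print("  side",np.round((proj("side",world(p,np.array([c,c+.022*b,c-.022*b,c+.038*U])))-[270,140])*5))
E
python3 fit.py
```

```text
[ 0.48715777 -0.02262523  0.11173644] [[-0.3  0.9]
 [ 0.7 -0.4]
 [-0.8 -0.3]
 [ 0.8 -0.1]
 [ 0.5  0.3]
 [ 0.6  0.5]
 [-0.2  2. ]
 [-0.2  1.9]
 [-0.4 -0.2]
 [ 0.   0.4]]
0.08 0.01 [[184. 465.]
 [148. 457.]
 [220. 473.]
 [178. 408.]]
  side [[573. 373.]
 [563. 396.]
 [583. 350.]
 [497. 345.]]
0.08 0.04 [[186. 490.]
 [149. 482.]
 [223. 499.]
 [179. 431.]]
  side [[607. 323.]
 [597. 346.]
 [616. 301.]
 [530. 295.]]
0.08 0.05 [[187. 499.]
 [149. 490.]
 [224. 507.]
 [180. 439.]]
  side [[618. 306.]
 [609. 329.]
 [628. 284.]
 [541. 278.]]
-0.08 0.01 [[454. 436.]
 [491. 432.]
 [417. 439.]
 [451. 378.]]
  side [[534. 174.]
 [530. 151.]
 [538. 199.]
 [467. 148.]]
-0.08 0.04 [[463. 460.]
 [501. 456.]
 [425. 464.]
 [460. 401.]]
  side [[563. 128.]
 [558. 104.]
 [568. 152.]
 [495. 101.]]
-0.08 0.05 [[466. 468.]
 [504. 465.]
 [428. 472.]
 [463. 409.]]
  side [[573. 112.]
 [568.  89.]
 [578. 136.]
 [505.  85.]]
```

Run:
```python
from h import *
p=np.load("p.npy"); R=dialR(p,1.07)
pre=world(p,dial(.08,0,.111)[0]); g=world(p,dial(.08,0,.011)[0]); print(pre,g)
s=sense(); R0=Ro.from_quat(s["tool_rot"])
goto(pre,R0); goto(pre,R)
```

```text
[0.43161935 0.05164517 0.23060016] [0.47361763 0.05635753 0.13996939]
rot [0. 0. 0.] shift [ 0.4305 -0.5656  0.0011] q [-1.49  0.53  1.43 -0.    1.18 -0.18] F [-0.5  0.3  0.3] gap 85.0 t 0.1
rot [-0.2593  0.3703 -0.9122] shift [ 0.6953 -0.0235  0.1459] q [-1.49  0.53  1.43 -0.    1.18 -0.18] F [-0.5  0.3  0.3] gap 85.0 t 0.1
```

{"method": "apply_moves", "body": {"plan": [[0.03, -0.04, -0.03, 0, 0, 0, 0.06], [0.036, -0.048, 0, 0, 0, 0, 0.06], [0.036, -0.048, 0, 0, 0, 0, 0.06], [0.036, -0.048, 0, 0, 0, 0, 0.06], [0.036, -0.048, 0, 0, 0, 0, 0.06], [0.036, -0.048, 0, 0, 0, 0, 0.06], [0.036, -0.048, 0, 0, 0, 0, 0.06], [0.036, -0.048, 0, 0, 0, 0, 0.06]], "force": 60}}

```text
t: 1.1
tcp_pos: [0.336, -0.168, 0.2613]
tool_rot: [0.992, 0.127, 0.0, 0.0]
force: [0.5, -0.5, 0.2]
finger_gap: 0.466
gripper_force: 0.0
```

{"method": "apply_moves", "body": {"plan": [[0.036, -0.048, 0, 0, 0, 0, 0.06], [0.036, -0.048, 0, 0, 0, 0, 0.06], [0.036, -0.048, 0, 0, 0, 0, 0.06], [0.036, -0.046, 0, 0, 0, 0, 0.06], [0, 0, 0, 0, 0, 0, 0.06], [0, 0, 0, -0.045, 0.065, -0.152, 0.06], [0, 0, 0, -0.045, 0.065, -0.152, 0.06], [0, 0, 0, -0.045, 0.065, -0.152, 0.06]]}}

```text
t: 2.1
tcp_pos: [0.4265, 0.0495, 0.2611]
tool_rot: [0.93, 0.349, 0.105, 0.055]
force: [-0.1, -0.5, 0.2]
finger_gap: 0.467
gripper_force: 0.0
```

{"method": "apply_moves", "body": {"plan": [[0, 0, 0, -0.045, 0.06, -0.152, 0.06], [0, 0, 0, -0.045, 0.06, -0.152, 0.06], [0, 0, 0, -0.04, 0.06, -0.152, 0.06], [0, 0, 0, 0, 0, 0, 0.06]]}}

```text
t: 2.6
tcp_pos: [0.4255, 0.0497, 0.2605]
tool_rot: [0.82, 0.531, 0.188, 0.1]
force: [-0.6, 1.1, -0.5]
finger_gap: 0.468
gripper_force: 0.0
```

Run:
```python
from h import *
p=np.load("p.npy"); goto(world(p,dial(.08,0,.061)[0]),dialR(p,1.07))
cv2.imwrite("pics/t1.png",cv2.cvtColor(cv2.resize(snapshot("top")[150:300,230:430],None,fx=4,fy=4,interpolation=cv2.INTER_CUBIC),cv2.COLOR_RGB2BGR))
```

```text
rot [-0.0008  0.0137 -0.0296] shift [-0.0022 -0.0066  0.0797] q [-0.24  0.08  2.15  0.27  0.52 -0.03] F [-0.6  1.1 -0.5] gap 39.8 t 2.6
```

{"method": "apply_moves", "body": {"plan": [[-0.002, -0.007, 0.03, 0, 0.014, -0.03, 0.06], [0, 0, 0.05, 0, 0, 0, 0.06], [0, 0, 0.02, 0, 0, 0, 0.06], [0, 0, 0, 0, 0, 0, 0.06]]}}

```text
t: 3.15
tcp_pos: [0.4631, 0.0564, 0.1662]
tool_rot: [0.81, 0.545, 0.192, 0.099]
force: [-0.0, 1.7, 0.3]
finger_gap: 0.469
gripper_force: 0.0
```

Run:
```python
from h import *
p=np.load("p.npy"); goto(world(p,dial(.08,0,.011)[0]),dialR(p,1.07))
cv2.imwrite("pics/t2.png",cv2.cvtColor(cv2.resize(snapshot("side")[120:260,270:450],None,fx=4,fy=4,interpolation=cv2.INTER_CUBIC),cv2.COLOR_RGB2BGR))
```

```text
rot [-0.0021 -0.0021  0.0029] shift [-0.0018 -0.0008  0.0282] q [-0.21  0.35  2.21  0.7   0.21 -0.48] F [-0.   1.7  0.3] gap 39.9 t 3.15
```

View pics/t2.png

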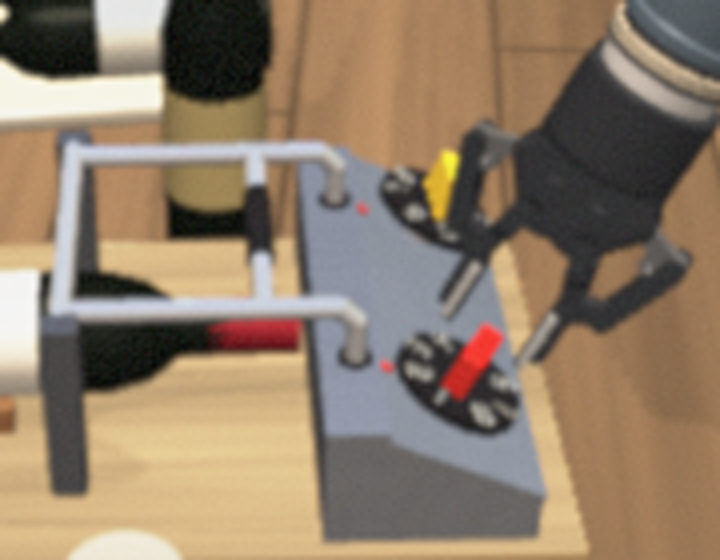

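{"method": "apply_moves", "body": {"plan": [[0, 0, -0.025, 0, 0, 0, 0.06], [0, 0, 0, 0, 0, 0.18, 0.06], [0, 0, 0, 0, 0, 0.18, 0.06], [0, 0, 0, 0, 0, 0.18, 0.06], [0, 0, 0, 0, 0, 0.18, 0.06], [0, 0, 0, 0, 0, 0.18, 0.06], [0, 0, 0, 0, 0, 0.18, 0.06], [0, 0, 0, 0, 0, 0.18, 0.06]]}}

```text
t: 4.2
tcp_pos: [0.4522, 0.055, 0.1918]
tool_rot: [0.975, -0.039, 0.216, -0.033]
force: [-0.3, 0.0, 0.1]
finger_gap: 0.468
gripper_force: 0.0
```

{"method": "apply_moves", "body": {"plan": [[0, 0, 0, 0, 0, 0.18, 0.06], [0, 0, 0, 0, 0, 0.18, 0.06], [0, 0, 0, 0, 0, 0.18, 0.06], [0, 0, 0, 0, 0, 0.18, 0.06], [0, 0, 0, 0, 0, 0.18, 0.06], [0, 0, 0, 0, 0, 0.18, 0.06], [0, 0, 0, 0, 0, 0.18, 0.06], [0, 0, 0, 0, 0, 0.18, 0.06]]}}

```text
t: 5.2
tcp_pos: [0.4522, 0.055, 0.1918]
tool_rot: [0.708, -0.672, 0.141, -0.168]
force: [0.4, 0.5, 0.4]
finger_gap: 0.475
gripper_force: 0.0
```

{"method": "apply_moves", "body": {"plan": [[0, 0, 0, 0, 0, 0.18, 0.06], [0, 0, 0, 0, 0, 0.18, 0.06], [0, 0, 0, 0, 0, 0.08, 0.06], [0, 0, 0, 0, 0, 0, 0.06]]}}

```text
t: 5.7
tcp_pos: [0.4523, 0.055, 0.1915]
tool_rot: [-0.547, 0.808, -0.101, 0.194]
force: [0.6, 1.2, 0.9]
finger_gap: 0.468
gripper_force: 0.0
```

Run:
```python
from h import *
p=np.load("p.npy"); goto(world(p,dial(.08,0,.011)[0]),dialR(p,1.07+np.pi))
```

```text
rot [-0.0034  0.0028  0.0078] shift [0.0021 0.0016 0.0558] q [-0.22  0.28  2.21  0.54  0.28  2.81] F [0.6 1.2 0.9] gap 39.8 t 5.7
```

Descend and grip.

{"method": "apply_moves", "body": {"plan": [[0.002, 0.002, 0.02, 0, 0, 0, 0.06], [0, 0, 0.015, 0, 0, 0, 0.06], [0, 0, 0.012, 0, 0, 0, 0.06], [0, 0, 0.008, 0, 0, 0, 0.06], [0, 0, 0, 0, 0, 0, 0.06]]}}

```text
t: 6.32
tcp_pos: [0.4732, 0.0568, 0.1395]
tool_rot: [-0.547, 0.808, -0.1, 0.193]
force: [-0.9, -0.3, -0.4]
finger_gap: 0.468
gripper_force: 0.0
```

Run:
```python
from h import *
p=np.load("p.npy"); goto(world(p,dial(.08,0,.011)[0]),dialR(p,1.07+np.pi))
for n,s in (("top",np.s_[150:300,250:420]),("side",np.s_[140:260,290:450])):
  cv2.imwrite(f"pics/{n}3.png",cv2.cvtColor(cv2.resize(snapshot(n)[s],None,fx=4,fy=4,interpolation=cv2.INTER_CUBIC),cv2.COLOR_RGB2BGR))
```

```text
rot [-0.0014  0.0029  0.0074] shift [ 0.0001 -0.0007 -0.0003] q [-0.2   0.44  2.21  1.08  0.15  2.28] F [-0.9 -0.3 -0.4] gap 39.8 t 6.33
```

View pics/side3.png

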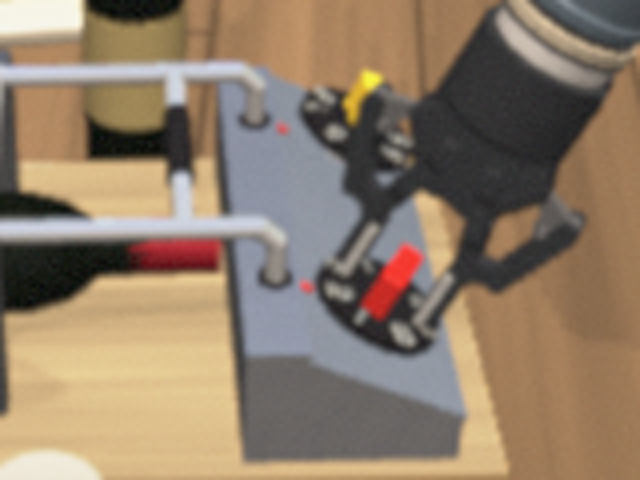

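{"method": "apply_moves", "body": {"plan": [[0, 0, 0, 0, 0, 0, 1], [0, 0, 0, 0, 0, 0, 1], [0, 0, 0, 0, 0, 0, 1], [0, 0, 0, 0, 0, 0, 1]], "force": 60}}

```text
t: 6.92
tcp_pos: [0.4723, 0.0569, 0.1401]
tool_rot: [-0.547, 0.808, -0.1, 0.193]
force: [-4.2, -0.2, 8.0]
finger_gap: 0.148
gripper_force: 59.9
```

Run:
```python
from h import *
p=np.load("p.npy"); goto(world(p,dial(.08,0,.011)[0]),dialR(p,np.pi*2)); s=sense(); print(s["gripper_force"],s["ft_torque"])
```

```text
rot [-4.3000e-03 -2.0000e-04 -2.0644e+00] shift [0.001  0.0007 0.0007] q [-0.2   0.43  2.22  1.08  0.15  2.28] F [-4.2 -0.2  8. ] gap 12.6 t 6.92
59.85434982681525 [0.05990517 0.29129333 0.05148949]
```

{"method": "apply_moves", "body": {"plan": [[0, 0, -0.001, 0, 0, -0.18, 1], [0, 0, 0, 0, 0, -0.18, 1], [0, 0, 0, 0, 0, -0.18, 1], [0, 0, 0, 0, 0, -0.18, 1]]}}

```text
t: 7.42
tcp_pos: [0.473, 0.0569, 0.1406]
tool_rot: [0.798, -0.562, 0.162, -0.145]
force: [2.8, 1.8, -1.6]
finger_gap: 0.152
gripper_force: 60.0
```

Run:
```python
from h import *
p=np.load("p.npy"); goto(world(p,dial(.08,0,.011)[0]),dialR(p,np.pi*2)); s=sense(); print(s["gripper_force"],s["ft_torque"])
```

```text
rot [-4.000e-03 -1.200e-03 -1.339e+00] shift [0.0003 0.0006 0.0008] q [-0.2   0.43  2.21  1.07  0.15  1.56] F [ 2.8  1.8 -1.6] gap 12.9 t 7.42
59.97346307703992 [0.18274811 0.17080842 0.00256864]
```

{"method": "apply_moves", "body": {"plan": [[0, 0, 0, 0, 0, -0.18, 1], [0, 0, 0, 0, 0, -0.18, 1], [0, 0, 0, 0, 0, -0.18, 1], [0, 0, 0, 0, 0, -0.18, 1], [0, 0, 0, 0, 0, -0.18, 1], [0, 0, 0, 0, 0, -0.18, 1], [0, 0, 0, 0, 0, -0.18, 1], [0, 0, 0, 0, 0, -0.08, 1]]}}

```text
t: 8.43
tcp_pos: [0.4736, 0.0579, 0.1409]
tool_rot: [0.974, 0.055, 0.218, -0.015]
force: [4.7, 5.4, -0.8]
finger_gap: 0.149
gripper_force: 59.9
```

{"method": "apply_moves", "body": {"plan": [[0, 0, 0, 0, 0, 0, 1], [0, 0, 0, 0, 0, 0, 1]]}}

```text
t: 8.68
tcp_pos: [0.4737, 0.058, 0.1409]
tool_rot: [0.974, 0.054, 0.218, -0.015]
force: [4.8, 5.5, -1.8]
finger_gap: 0.151
gripper_force: 60.1
```

Run:
```python
from h import *
p=np.load("p.npy"); goto(world(p,dial(.08,0,.011)[0]),dialR(p,np.pi*2)); s=sense(); print(s["gripper_force"],s["ft_torque"])
```

```text
rot [-0.0049 -0.0042 -0.003 ] shift [-0.0006  0.0016  0.0008] q [-0.2   0.43  2.21  1.07  0.16  0.23] F [ 4.8  5.5 -1.8] gap 12.9 t 8.68
60.105527638071976 [ 0.64050714 -0.24293147  0.34789658]
```

{"method": "apply_moves", "body": {"plan": [[0, 0, 0, 0, 0, 0, 0.06], [0, 0, 0, 0, 0, 0, 0.06], [0, 0, -0.02, 0, 0, 0, 0.06], [0, 0, -0.04, 0, 0, 0, 0.06], [0, 0, -0.04, 0, 0, 0, 0.06], [0, 0, 0, 0, 0, 0, 0.06]]}}

```text
t: 9.43
tcp_pos: [0.4312, 0.0519, 0.2315]
tool_rot: [0.974, 0.053, 0.22, -0.013]
force: [1.1, -0.3, -0.5]
finger_gap: 0.471
gripper_force: 0.0
```

Run:
```python
from h import *
p=np.load("p.npy"); goto(world(p,dial(-.08,0,.090)[0]),dialR(p,4.72-np.pi))
s=sense(); goto(world(p,dial(-.08,0,.090)[0]),Ro.from_quat(s["tool_rot"]))
im=snapshot("top")[150:300,250:420]
cv2.imwrite("pics/t4.png",cv2.cvtColor(cv2.resize(im,None,fx=4,fy=4,interpolation=cv2.INTER_CUBIC),cv2.COLOR_RGB2BGR))
```

```text
rot [ 0.0057 -0.0066 -1.5819] shift [-0.1603 -0.0012  0.022 ] q [-0.25  0.15  2.2   0.4   0.4   0.88] F [ 1.1 -0.3 -0.5] gap 40.0 t 9.43
rot [0. 0. 0.] shift [0.0004 0.1603 0.022 ] q [-0.25  0.15  2.2   0.4   0.4   0.88] F [ 1.1 -0.3 -0.5] gap 40.0 t 9.43
```

View pics/t4.png

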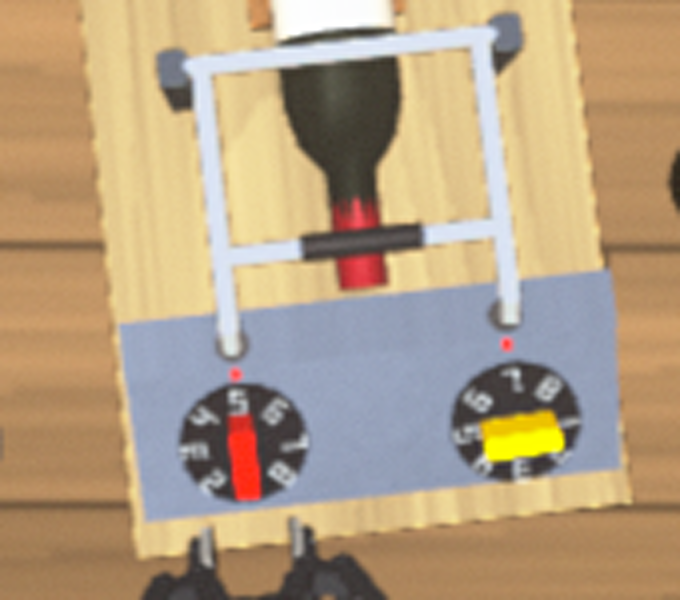

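{"method": "apply_moves", "body": {"plan": [[0, 0.053, 0, 0, 0, 0, 0.06], [0, 0.053, 0, 0, 0, 0, 0.06], [0, 0.054, 0, 0, 0, 0, 0.06], [0, 0, 0, 0, 0, -0.18, 0.06], [0, 0, 0, 0, 0, -0.18, 0.06], [0, 0, 0, 0, 0, -0.18, 0.06], [0, 0, 0, 0, 0, -0.18, 0.06], [0, 0, 0, 0, 0, -0.18, 0.06]]}}

```text
t: 10.48
tcp_pos: [0.4484, -0.1068, 0.2269]
tool_rot: [0.854, 0.473, 0.201, 0.081]
force: [0.2, -0.1, 0.5]
finger_gap: 0.471
gripper_force: 0.0
```

{"method": "apply_moves", "body": {"plan": [[0, 0, 0, 0, 0, -0.18, 0.06], [0, 0, 0, 0, 0, -0.18, 0.06], [0, 0, 0, 0, 0, -0.18, 0.06], [0, 0, 0, 0, 0, -0.16, 0.06], [0, 0, 0, 0, 0, 0, 0.06]]}}

```text
t: 11.1
tcp_pos: [0.4484, -0.1068, 0.2272]
tool_rot: [0.642, 0.735, 0.162, 0.145]
force: [0.2, 0.4, 0.1]
finger_gap: 0.473
gripper_force: 0.0
```

Run:
```python
from h import *
p=np.load("p.npy"); goto(world(p,dial(-.08,0,.025)[0]),dialR(p,4.74-np.pi))
```

```text
rot [ 0.001  -0.0044 -0.0059] shift [-0.0008  0.0023  0.0833] q [-0.69  0.21  2.12  0.59  0.58 -1.29] F [0.2 0.4 0.1] gap 40.2 t 11.1
```

{"method": "apply_moves", "body": {"plan": [[0, 0.002, 0.03, 0, 0, 0, 0.06], [0, 0, 0.025, 0, 0, 0, 0.06], [0, 0, 0.016, 0, 0, 0, 0.06], [0, 0, 0.012, 0, 0, 0, 0.06], [0, 0, 0, 0, 0, 0, 0.06]]}}

```text
t: 11.72
tcp_pos: [0.4851, -0.1022, 0.1527]
tool_rot: [0.642, 0.735, 0.161, 0.144]
force: [-0.0, 0.4, -0.2]
finger_gap: 0.471
gripper_force: 0.0
```

Run:
```python
from h import *
p=np.load("p.npy"); goto(world(p,dial(-.08,0,.025)[0]),dialR(p,4.74-np.pi))
im=snapshot("side")[120:240,290:450]
cv2.imwrite("pics/s5.png",cv2.cvtColor(cv2.resize(im,None,fx=4,fy=4,interpolation=cv2.INTER_CUBIC),cv2.COLOR_RGB2BGR))
```

```text
rot [ 0.0003 -0.0045 -0.0061] shift [-0.0011  0.0003  0.0002] q [-0.61  0.42  2.13  0.87  0.38 -1.53] F [-0.   0.4 -0.2] gap 40.0 t 11.72
```

View pics/s5.png

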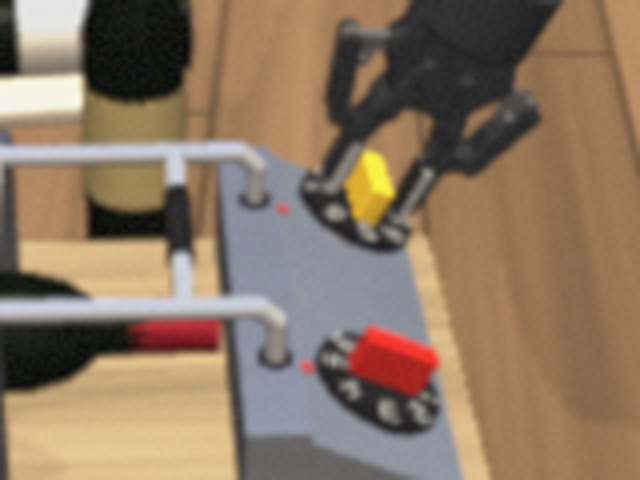

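{"method": "apply_moves", "body": {"plan": [[0, 0, 0, 0, 0, 0, 1], [0, 0, 0, 0, 0, 0, 1], [0, 0, 0, 0, 0, 0, 1], [0, 0, 0, 0, 0, 0.18, 1], [0, 0, 0, 0, 0, 0.18, 1], [0, 0, 0, 0, 0, 0.18, 1], [0, 0, 0, 0, 0, 0.18, 1], [0, 0, 0, 0, 0, 0, 1]], "force": 80}}

```text
t: 12.78
tcp_pos: [0.4844, -0.1025, 0.1542]
tool_rot: [0.86, 0.462, 0.202, 0.08]
force: [-5.7, -1.9, -0.1]
finger_gap: 0.146
gripper_force: 79.0
```

```bash
cat > st.py <<'E'
from h import *
p=np.load("p.npy"); s=sense(); M=dialR(p,0).as_matrix()
W=Ro.from_euler('z',p[2]).apply(N); R=Ro.from_quat(s["tool_rot"])
h=(s["tcp_pos"]-world(p,dial(-.08,0,0)[0]))@W
rv=(dialR(p,np.pi).inv()*R).as_rotvec()
print("theta",round(2*np.pi-rv[2],3) if rv[2]>0 else round(-rv[2],3),"h mm",round(h*1e3,1),"Fn",round(s["force"]@W,1),"F",np.round(s["force"],1),"T",np.round(s["ft_torque"],2),"gap",round(85*s["finger_gap"],1),"q",np.round(s["q"],2),"t",round(s["t"],2))
E
python3 st.py
```

```text
theta 4.015 h mm 26.8 Fn 2.4 F [-5.7 -1.9 -0.1] T [-0.27  0.91 -0.23] gap 12.4 q [-0.61  0.42  2.13  0.86  0.38 -0.81] t 12.78
```

{"method": "apply_moves", "body": {"plan": [[0, 0, 0.003, 0, 0, 0, 1], [0, 0, 0.002, 0, 0, 0, 1]]}}

```text
t: 13.02
tcp_pos: [0.486, -0.1019, 0.1513]
tool_rot: [0.859, 0.462, 0.203, 0.081]
force: [-22.5, -0.6, 38.1]
finger_gap: 0.147
gripper_force: 84.8
```

```bash
python3 st.py
```

```text
theta 4.017 h mm 23.6 Fn 44.0 F [-22.5  -0.6  38.1] T [-0.36  1.4  -0.19] gap 12.5 q [-0.61  0.43  2.14  0.89  0.37 -0.83] t 13.03
```

{"method": "apply_moves", "body": {"plan": [[0, 0, -0.004, 0, 0, 0.06, 1], [0, 0, 0, 0, 0, 0.12, 1], [0, 0, 0.003, 0, 0, 0, 1], [0, 0, 0, 0, 0, 0, 1]]}}

```text
t: 13.52
tcp_pos: [0.4856, -0.102, 0.1518]
tool_rot: [0.898, 0.383, 0.209, 0.062]
force: [-12.9, -1.8, 16.5]
finger_gap: 0.143
gripper_force: 81.9
```

```bash
python3 st.py
```

```text
theta 3.836 h mm 24.1 Fn 20.4 F [-12.9  -1.8  16.5] T [-0.31  1.27 -0.24] gap 12.2 q [-0.61  0.42  2.14  0.88  0.37 -0.64] t 13.53
```

{"method": "apply_moves", "body": {"plan": [[0, 0, -0.003, 0, 0, 0.06, 1], [0, 0, 0, 0, 0, 0.12, 1], [0, 0, 0.003, 0, 0, 0, 1], [0, 0, 0, 0, 0, 0, 1]]}}

```text
t: 14.02
tcp_pos: [0.486, -0.1017, 0.1518]
tool_rot: [0.928, 0.301, 0.214, 0.042]
force: [-9.9, -0.2, 16.3]
finger_gap: 0.141
gripper_force: 81.7
```

```bash
python3 st.py
```

```text
theta 3.657 h mm 24.0 Fn 18.9 F [-9.9 -0.2 16.3] T [-0.01  0.92  0.02] gap 12.0 q [-0.61  0.42  2.13  0.88  0.38 -0.47] t 14.03
```

{"method": "apply_moves", "body": {"plan": [[0, 0, -0.003, 0, 0, 0.06, 1], [0, 0, 0, 0, 0, 0.12, 1], [0, 0, 0.003, 0, 0, 0, 1], [0, 0, 0, 0, 0, 0, 1]]}}

```text
t: 14.52
tcp_pos: [0.486, -0.1016, 0.1518]
tool_rot: [0.952, 0.216, 0.217, 0.023]
force: [-9.6, -0.7, 16.0]
finger_gap: 0.146
gripper_force: 81.9
```

```bash
python3 st.py
```

```text
theta 3.476 h mm 23.9 Fn 18.6 F [-9.6 -0.7 16. ] T [ 0.03  1.   -0.11] gap 12.4 q [-0.61  0.42  2.13  0.88  0.38 -0.28] t 14.53
```

{"method": "apply_moves", "body": {"plan": [[0, 0, -0.003, 0, 0, 0.06, 1], [0, 0, 0, 0, 0, 0.12, 1], [0, 0, 0.003, 0, 0, 0, 1], [0, 0, 0, 0, 0, 0, 1]]}}

```text
t: 15.02
tcp_pos: [0.4861, -0.1017, 0.1507]
tool_rot: [0.967, 0.13, 0.217, 0.003]
force: [-5.5, -0.5, 1.7]
finger_gap: 0.147
gripper_force: 79.6
```

```bash
python3 st.py
```

```text
theta 3.296 h mm 22.9 Fn 3.9 F [-5.5 -0.5  1.7] T [-0.01  0.76 -0.17] gap 12.5 q [-0.61  0.43  2.13  0.88  0.37 -0.1 ] t 15.03
```

{"method": "apply_moves", "body": {"plan": [[0, 0, 0.002, 0, 0, 0.04, 1], [0, 0, 0.002, 0, 0, 0, 1], [0, 0, 0.002, 0, 0, 0, 1], [0, 0, 0, 0, 0, 0, 1]]}}

```text
t: 15.52
tcp_pos: [0.4887, -0.1013, 0.1451]
tool_rot: [0.97, 0.11, 0.217, -0.002]
force: [-6.6, -0.6, 5.0]
finger_gap: 0.146
gripper_force: 79.9
```

```bash
python3 st.py
```

```text
theta 3.256 h mm 16.8 Fn 7.3 F [-6.6 -0.6  5. ] T [ 0.19  0.54 -0.09] gap 12.4 q [-0.6   0.44  2.13  0.91  0.36 -0.09] t 15.53
```

{"method": "apply_moves", "body": {"plan": [[0, 0, 0.002, 0, 0, 0, 1], [0, 0, 0.0015, 0, 0, 0, 1], [0, 0, 0, 0, 0, 0, 1]]}}

```text
t: 15.9
tcp_pos: [0.4896, -0.1012, 0.1433]
tool_rot: [0.97, 0.11, 0.218, -0.001]
force: [-15.7, -0.3, 18.0]
finger_gap: 0.144
gripper_force: 82.5
```

```bash
python3 st.py
```

```text
theta 3.256 h mm 14.7 Fn 22.9 F [-15.7  -0.3  18. ] T [-0.05  1.22 -0.26] gap 12.3 q [-0.6   0.45  2.13  0.93  0.36 -0.11] t 15.9
```

{"method": "apply_moves", "body": {"plan": [[0, 0, -0.001, 0, 0, 0, 0.06], [0, 0, 0, 0, 0, 0, 0.06], [0, 0, -0.02, 0, 0, 0, 0.06], [0, 0, -0.04, 0, 0, 0, 0.06], [0, 0, -0.05, 0, 0, 0, 0.1], [0, 0, -0.02, 0, 0, 0, 0.1]]}}

```text
t: 16.65
tcp_pos: [0.4361, -0.1092, 0.2629]
tool_rot: [0.969, 0.111, 0.219, 0.001]
force: [0.0, 0.1, 0.3]
finger_gap: 0.451
gripper_force: 0.0
```

Run:
```python
from h import *
p=np.load("p.npy"); s=sense()
R=Ro.from_euler('z',p[2])*Ro.from_matrix(np.array([[0,1,0],[1,0,0],[0,0,-1.]]))
for z in(.28,.174):
  t=world(p,np.array([.105,0,z])); goto(t,R); print(t)
goto(world(p,np.array([.105,0,.28])),Ro.from_quat(s["tool_rot"])); print(s["tcp_pos"])
im=snapshot("top")[150:300,250:420]
cv2.imwrite("pics/t6.png",cv2.cvtColor(cv2.resize(im,None,fx=4,fy=4,interpolation=cv2.INTER_CUBIC),cv2.COLOR_RGB2BGR))
```

```text
rot [ 0.3606 -0.3205 -1.4286] shift [ 0.0803  0.1654 -0.0171] q [-0.72  0.12  2.1   0.52  0.68  0.26] F [0.  0.1 0.3] gap 38.3 t 16.65
[ 0.59150299 -0.0109173   0.28      ]
rot [ 0.3606 -0.3205 -1.4286] shift [0.0803 0.1654 0.0889] q [-0.72  0.12  2.1   0.52  0.68  0.26] F [0.  0.1 0.3] gap 38.3 t 16.65
[ 0.59150299 -0.0109173   0.174     ]
rot [0. 0. 0.] shift [ 0.1651 -0.0615  0.0552] q [-0.72  0.12  2.1   0.52  0.68  0.26] F [0.  0.1 0.3] gap 38.3 t 16.65
[ 0.43610529 -0.10915194  0.26292125]
```

{"method": "apply_moves", "body": {"plan": [[0, 0, 0, 0.04, -0.0356, -0.159, 0.1], [0, 0, 0, 0.04, -0.0356, -0.159, 0.1], [0, 0, 0, 0.04, -0.0356, -0.159, 0.1], [0, 0, 0, 0.04, -0.0356, -0.159, 0.1], [0, 0, 0, 0.04, -0.0356, -0.159, 0.1], [0, 0, 0, 0.04, -0.0356, -0.159, 0.1], [0, 0, 0, 0.04, -0.0356, -0.159, 0.1], [0, 0, 0, 0.04, -0.0356, -0.159, 0.1]]}}

```text
t: 17.7
tcp_pos: [0.4365, -0.1083, 0.2598]
tool_rot: [0.721, 0.693, 0.026, -0.002]
force: [0.9, -0.9, -0.0]
finger_gap: 0.449
gripper_force: 0.0
```

{"method": "apply_moves", "body": {"plan": [[0, 0, 0, 0.04, -0.0356, -0.159, 0.1], [0.027, 0.055, -0.006, 0, 0, 0, 0.1], [0.027, 0.055, -0.006, 0, 0, 0, 0.1], [0.026, 0.055, -0.005, 0, 0, 0, 0.1], [0, 0, 0, 0, 0, 0, 0.1]]}}

```text
t: 18.32
tcp_pos: [0.5945, -0.0076, 0.2763]
tool_rot: [0.664, 0.748, 0.001, -0.001]
force: [-0.8, 0.2, -0.0]
finger_gap: 0.453
gripper_force: 0.0
```

```bash
cat > sh.py <<'E'
from h import *
p=np.load("p.npy"); s=sense()
R=Ro.from_euler('z',p[2])*Ro.from_matrix(np.array([[0,1,0],[1,0,0],[0,0,-1.]]))
goto(world(p,np.array([.105,0,.174])),R)
print("stand xyz",np.round(Ro.from_euler('z',-p[2]).apply(s["tcp_pos"]-[p[0],p[1],0]),4))
E
python3 sh.py
```

```text
rot [ 0.0004 -0.0031  0.0071] shift [-0.003  -0.0033  0.1023] q [-0.2   0.44  1.46  0.    1.25 -0.32] F [-0.8  0.2 -0. ] gap 38.5 t 18.32
stand xyz [0.1083 0.003  0.2763]
```

View pics/t6.png

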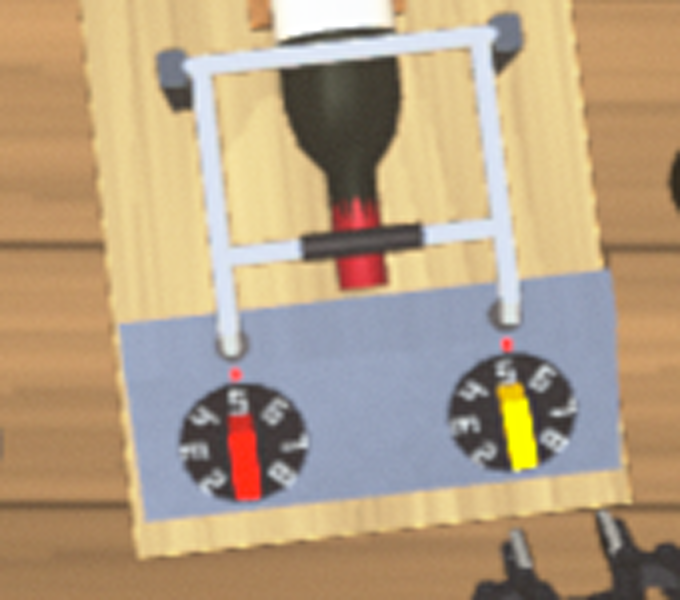

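{"method": "apply_moves", "body": {"plan": [[-0.003, -0.003, 0.035, 0, 0, 0, 0.1], [0, 0, 0.035, 0, 0, 0, 0.1], [0, 0, 0.02, 0, 0, 0, 0.1], [0, 0, 0.012, 0, 0, 0, 0.1], [0, 0, 0, 0, 0, 0, 0.1]]}}

```text
t: 18.95
tcp_pos: [0.5869, -0.0134, 0.1744]
tool_rot: [0.666, 0.746, -0.001, -0.003]
force: [0.2, 0.7, -0.1]
finger_gap: 0.452
gripper_force: 0.0
```

{"method": "apply_moves", "body": {"plan": [[0, 0, 0, 0, 0, 0, 1], [0, 0, 0, 0, 0, 0, 1], [0, 0, 0, 0, 0, 0, 1]], "force": 35}}

```text
t: 19.32
tcp_pos: [0.5915, -0.0132, 0.1769]
tool_rot: [0.666, 0.746, 0.003, 0.002]
force: [6.0, 2.3, -3.5]
finger_gap: 0.174
gripper_force: 34.4
```

```bash
python3 sh.py
```

```text
rot [ 0.0072 -0.0012  0.002 ] shift [0.0023 0.0003 0.0029] q [-0.21  0.55  1.58  0.    1.01 -0.33] F [ 6.   2.3 -3.5] gap 14.8 t 19.32
stand xyz [ 0.1047 -0.0023  0.1769]
```

{"method": "apply_moves", "body": {"plan": [[0, 0.005, -0.016, 0, 0, 0, 1], [0, 0.004, -0.016, 0, 0, 0, 1], [0, 0.006, -0.015, 0, 0, 0, 1], [0, 0, 0, 0, 0, 0, 1]]}}

```text
t: 19.82
tcp_pos: [0.6003, -0.0121, 0.223]
tool_rot: [0.665, 0.747, -0.002, -0.003]
force: [-4.8, -1.4, 1.9]
finger_gap: 0.17
gripper_force: 35.3
```

```bash
python3 sh.py
```

```text
rot [-0.0078 -0.0018  0.0031] shift [ 0.0022 -0.0086  0.049 ] q [-0.21  0.51  1.5  -0.    1.14 -0.32] F [-4.8 -1.4  1.9] gap 14.5 t 19.82
stand xyz [ 0.1136 -0.0022  0.223 ]
```

{"method": "apply_moves", "body": {"plan": [[0, 0.008, -0.0145, 0, 0, 0, 1], [0, 0.01, -0.013, 0, 0, 0, 1], [0, 0.012, -0.011, 0, 0, 0, 1], [0, 0.0137, -0.0092, 0, 0, 0, 1], [0, 0, 0, 0, 0, 0, 1]]}}

```text
t: 20.45
tcp_pos: [0.6376, -0.0078, 0.2731]
tool_rot: [0.665, 0.747, -0.008, -0.008]
force: [-21.6, -3.1, 18.5]
finger_gap: 0.168
gripper_force: 34.8
```

```bash
python3 sh.py
python3 - <<'E'
from h import *
cv2.imwrite("pics/s7.png",cv2.cvtColor(cv2.resize(snapshot("side")[90:260,220:440],None,fx=3,fy=3,interpolation=cv2.INTER_CUBIC),cv2.COLOR_RGB2BGR))
E
```

```text
rot [-0.0225 -0.0016  0.0033] shift [ 0.0021 -0.0461  0.0991] q [-0.18  0.51  1.33 -0.01  1.32 -0.3 ] F [-21.6  -3.1  18.5] gap 14.3 t 20.45
stand xyz [ 0.1511 -0.0021  0.2731]
```

View pics/s7.png

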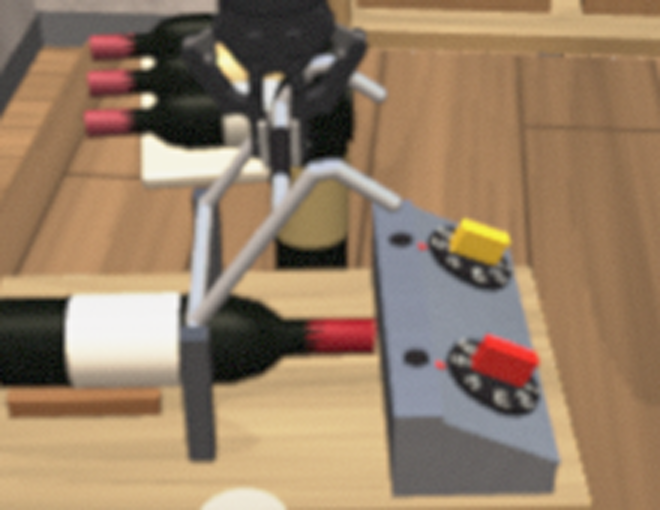

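{"method": "apply_moves", "body": {"plan": [[0, 0.0135, -0.009, 0, 0, 0, 1], [0, 0.0155, -0.005, 0, 0, 0, 1], [0, 0, 0, 0, 0, 0, 1]]}}

```text
t: 20.88
tcp_pos: [0.6729, -0.0038, 0.2892]
tool_rot: [0.665, 0.746, -0.001, -0.002]
force: [-10.4, -0.6, 16.2]
finger_gap: 0.169
gripper_force: 35.6
```

```bash
python3 sh.py
```

```text
rot [-0.0049 -0.0011  0.0028] shift [ 0.002  -0.0816  0.1152] q [-0.17  0.54  1.23 -0.    1.37 -0.29] F [-10.4  -0.6  16.2] gap 14.3 t 20.88
stand xyz [ 0.1866 -0.002   0.2892]
```

{"method": "apply_moves", "body": {"plan": [[0, 0.014, -0.0035, 0, 0, 0, 1], [0, 0.014, -0.001, 0, 0, 0, 1], [0, 0, 0, 0, 0, 0, 1], [0, 0, 0, 0, 0, 0, 0.1], [0, 0, 0, 0, 0, 0, 0.0], [0, 0, 0, 0, 0, 0, 0.0]]}}

```text
t: 21.62
tcp_pos: [0.7031, -0.0003, 0.2885]
tool_rot: [0.666, 0.746, 0.0, -0.001]
force: [0.6, -0.6, -0.3]
finger_gap: 0.501
gripper_force: 0.0
```

```bash
python3 sh.py
python3 - <<'E'
from h import *
cv2.imwrite("pics/s8.png",cv2.cvtColor(cv2.resize(snapshot("side")[90:260,220:440],None,fx=3,fy=3,interpolation=cv2.INTER_CUBIC),cv2.COLOR_RGB2BGR))
E
```

```text
rot [-0.0015 -0.0024  0.0023] shift [ 0.0019 -0.1121  0.1145] q [-0.16  0.59  1.15  0.    1.41 -0.27] F [ 0.6 -0.6 -0.3] gap 42.6 t 21.62
stand xyz [ 0.2171 -0.0019  0.2885]
```

Clear of contact; retreat straight up.

{"method": "apply_moves", "body": {"plan": [[0, 0, -0.02, 0, 0, 0, 0], [0, 0, -0.04, 0, 0, 0, 0], [0, 0, -0.05, 0, 0, 0, 0], [0, 0, -0.05, 0, 0, 0, 0], [0, 0, 0, 0, 0, 0, 0], [0, 0, 0, 0, 0, 0, 0]]}}

```text
t: 22.42
tcp_pos: [0.7031, -0.0007, 0.4478]
tool_rot: [0.666, 0.746, -0.0, -0.002]
force: [-0.5, 0.4, -1.4]
finger_gap: 0.5
gripper_force: 0.0
```

```bash
python3 sh.py
python3 - <<'E'
from h import *
cv2.imwrite("pics/s9.png",cv2.cvtColor(cv2.resize(snapshot("side")[40:260,180:440],None,fx=2.5,fy=2.5,interpolation=cv2.INTER_CUBIC),cv2.COLOR_RGB2BGR))
E
```

```text
rot [-0.0028 -0.0026  0.0023] shift [ 0.0022 -0.112   0.2738] q [-0.16  0.51  0.88  0.    1.76 -0.27] F [-0.5  0.4 -1.4] gap 42.5 t 22.43
stand xyz [ 0.217  -0.0022  0.4478]
```

View pics/s9.png

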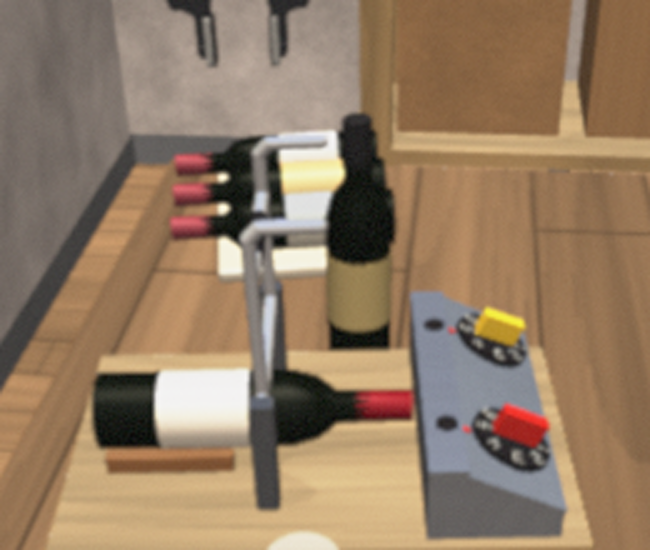

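The shackle stands upright, both dials are set, and the gripper is clear, so I'm handing in.

```bash
python3 -c "
from station import *
print(sign_off())"
```

```text
the job is handed in; nothing more can be done
None
```

The job is handed in, with no verdict returned: the left dial stands at 5, the right dial is pushed fully in (its slot was near 5, about 3.26 rad), the shackle stands upright by itself, and the gripper is clear, at about 22 s of the 61 s allowed.

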